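# Reset and reload the spice dryer

### The job

Get the spice dryer ready for its next run: first turn the run-time dial on the sloping panel back to its zero stop, then pick up the red-handled tray and slide it fully home onto the middle of the rack's three rail pairs and let it go, and last push the fan lever beside the dial right over, up the slope. Leave the black-handled tray on the bottom rails, the trivet, the jar and the pepper mill where they are.

Things in the scene. Friction and masses are not known exactly. Their poses are not given: they have to be found in the camera images.
- dial (a joint): Angle of the run-time dial, rad: 0 = at the zero stop (red line on the bar points straight up the slope, at the long green tick); grows to 2.6 as the dial turns clockwise, seen facing the panel. Starts between 0.9 and 2.0; to reset, turn it anticlockwise against the stop. It stays where it is left; friction about 0.05 N m.
- dial_grip (a point): Point on the dial's axis, 27 mm off the panel: grip here. The dial is a black bar 70 mm long (x, towards its end with the red line), 16 mm wide (y), standing 8 to 40 mm off the panel on a grey 76 mm disc. z points out of the panel along the dial's axis, which leans 25 degrees from vertical towards the robot. The frame turns with the dial.
- fan_lever (a joint): Angle of the fan lever, rad: 0 = leaning down the slope towards the robot (start), 1.0 = right over, leaning up the slope. It stays where it is left.
- fan_lever_tip (a point): Centre of the 26 mm ball on the tip of the red fan lever, on the same panel, 125 mm to the dial's right seen from the robot. The rod, 10 mm thick, swings about a level pivot 80 mm from here, 22 mm off the panel, from 0.5 rad down the slope to 0.5 rad up it; the tip travels 77 mm. At joint 0 the frame's x points up the slope and z along the panel's normal; it turns with the lever.
- tray_handle (a point): Middle of the task tray's red handle, the point to grip, 32 mm above the tray's underside. The handle is an upright block 30 mm long (x), 14 mm wide (y) and 46 mm high from the tray's underside, joined by a short neck to the deck. x points from the handle to the deck, z up. The tray weighs about 0.3 kg. At the start the tray lies on a teak riser 80 mm high, its handle standing out over the riser's near edge.
- tray_deck (a point): Centre of the underside of the same tray's deck: an aluminium sheet 150 mm (x) by 120 mm (y), 4 mm thick with a rim 12 mm high. The handle centre lies 120 mm from here on the -x side.
- middle_rails (a point): Centre of the middle rail pair, level with the rails' top, 120 mm above the table. x points into the rack, away from its open front; z up. A tray is fully home when its deck centre is on this point, 2 mm short of a back stop. The rail ledges are 14 mm wide; the cheeks stand 130 mm apart; other pairs are 55 mm higher and lower.
- rack: Teak rack, origin at the centre of its foot, axes as its rails. 160 mm deep (x -80 to 80 mm), 154 mm wide, open front at -x. Its clear roof, 225 to 231 mm above the table, reaches to x = -92 mm, so a gripper on the handle of a tray that is home must lean back about 20 degrees.
- low_tray: A like tray with a black handle on the bottom rail pair, to be left alone. Origin at the centre of its deck's underside.
- trivet: Slatted beech trivet, 130 mm square, 14 mm high, on the table in front of the rack. Origin under its centre. Bystander.
- jar: Glass jar with steel twist cap, 64 mm across, 110 mm high, beyond the tray. Origin under its centre. Bystander.
- mill: Dark wooden pepper mill, 54 mm across, 155 mm high, beside the jar. Origin under its centre. Bystander.
- console: The dryer's fixed control console that carries dial and lever: a grey box 240 mm wide (y) with a pale panel sloping up away from the robot, from 45 mm above the table at its near edge (x = -150 mm) to 135 mm at its far edge. Origin under it; x points away from the robot, level with the up-slope direction; z up.

How it is judged:
On the way, in this order (a step that is already met when the one before it is completed fails the run):
1. the dial is back at its zero stop (value of joint dial below 0.07 rad), for 0.2 s.
2. the red-handled tray is home on the middle rails and let go (x of tray_deck in the frame of middle_rails above -0.009 m and z of tray_deck in the frame of middle_rails between -0.005 and 0.005 m and angle between tray_deck's own z axis and vertical below 0.06 rad and contact force between the fingers and anything else below 0.1 N), for 0.2 s.
3. the fan lever is right over (value of joint fan_lever above 0.85 rad), for 0.1 s.
At the end, for the whole second after the job is handed in: The dial is within 0.07 rad of its zero stop, the red-handled tray lies level on the middle rail pair, within 9 mm of fully home and 5 mm of the rail height, and the fan lever is past 0.85 rad of its 1.0 rad swing (value of joint dial below 0.07 rad and value of joint fan_lever above 0.85 rad and x of tray_deck in the frame of middle_rails between -0.009 and 0.009 m and y of tray_deck in the frame of middle_rails between -0.009 and 0.009 m and z of tray_deck in the frame of middle_rails between -0.005 and 0.005 m and angle between tray_deck's own z axis and vertical below 0.06 rad); the robot touches nothing.
It fails at once if the black-handled tray is shifted (distance of low_tray from where it was at the start of the episode above 0.02 m).
It fails at once if the trivet, jar or mill is shifted or tipped (distance of any of trivet, jar, mill from where it was at the start of the episode above 0.03 m or angle between any of jar, mill's own z axis and vertical above 0.5 rad).
It also fails if it takes over 56 s, if anything falls off the work surface, if the arm or the gripper's body presses on something with over 40 N, if the wrist force passes 120 N, or if a joint passes its speed limit or range.

### The arm

A 6-joint arm with a two-finger parallel gripper is mounted at the origin on the work surface. World frame = base frame: x ahead of the robot, y to its left, z up, the work surface at z = 0. Lengths are in m, angles in rad, forces in N, time in s.
With the tool pointing down it reaches from about 0.425 to 0.95 m from the base axis. Payload 3.5 kg.
Tool frame: the origin (TCP) lies between the finger pads; the fingertips stand 14 mm ahead of it and the grasp point (between the pads) lies 5 mm behind it; z points along the fingers, y is the line along which they close (so a half turn about z gives the same grasp; the last joint's range is limited). The gripper opens to 85 mm and grips with 20 to 120 N. Pads are 22 mm wide; open, the fingers measure 114 mm over their backs; the gripper's body (76 mm by 85 mm) begins 54 mm behind the grasp point. The pads swing forward as they close: fully open they stand 13 mm farther back than shut.
Start: joints at [1.111, 0.286, 1.577, -0, 1.279, -0.15], TCP at [0.206, 0.643, 0.245] pointing down, gripper open.
Joint ranges: [-2.77, 2.77], [-0.9, 2.22], [0.21, 2.48], [-1.53, 4.67], [0.24, 2.81], [-2.84, 2.84]. Speed limits (rad/s): [2.79, 2.79, 3.14, 3.14, 3.14, 3.14].

### API

Orientations are given as a unit quaternion [x, y, z, w].
In Python, from plant import * gives the robot as it stands.
- The arm moves only by the tool step_arm, never from a script. Its argument "commands" is a list of rows, each an object of numbers: "gripper": the gripper's target within -1 to 1 (shut at 1, half-way at 0, fully open at -1); "x", "y", "z": the shift along the tool's x, y, z in mm; "spin": the turn about the tool's z in degrees. A call has exactly 10 rows; each row shifts and turns the commanded pose from where the row before left it, along the tool's axes as they then stand; what a row does not reach is not made up. A row lasts 1/10 s, in which the tool goes at most 50 mm and 8.59 degrees, less where a joint would pass 70% of its speed; a pose out of reach is approached as far as the arm can. A call with a gripper value outside its range is refused whole. The fingers move at their own pace and stop on an object; "force" is the grip in N (left out, the last holds). Time passes only in rows, so rows that do not move let the fingers close, or fill a call up. It gives the time, the measured TCP pose, the force, the opening and the grip force at its end, in the units of the state.
- get_state(): the state, without advancing time (a new reading comes with each control period).
- read_camera(name): name is "scene" or "top" or "wrist"; returns a dict with "color" (400x640x3 uint8, red, green, blue), "z_map" (400x640 float32, m along the optical axis (not along the pixel's ray), 0 where there is no reading), "fx", "fy", "cx", "cy" (pixels), "eye" and "attitude" of the camera in the world; the wrist camera has in their place "mount" (4x4, takes a point from camera to tool coordinates, whose origin is the TCP and whose axes are the flange's). Camera axes: x right, y up, looking along -z (the intrinsics and any distortion apply to the point x, -y, -z); pixel columns grow to the right and rows downward; lengths in m; the calibration is good to about 2 mm. A picture is of the moment at which its call begins: read the wrist's pose just before it.
- sign_off(): hands the job in; it is judged then, once.
The state is a dict: "time": time; "qpos": joint angles; "dq": joint speeds; "joint_efforts": joint torques, N m; "eef_pos": TCP position; "tcp_rot": TCP orientation; "contact_force": force on the tool from outside, world axes, zero at the start; "wrist_torque": the same for the moment, N m; "opening": opening from 0.0 (shut) to 1.0 (fully open); "finger_force": force on a finger pad.
Only numpy, scipy, OpenCV 4.12 (cv2) and the standard library are available. Lean on these libraries where they do the work, as an engineer would, in place of code of your own. Each camera call takes 0.05 s, during which the arm holds its last target. There are 200 camera calls.

## Working session

There is one attempt and no reset: what is moved stays moved. The work goes in short steps, Python scripts to look and compute and a tool call to move; the robot and the scene stay as the last step left them, time stands still between calls to the robot, and variables do not carry over. Pictures are saved under pics/ and viewed, at most 10 in all, crops included, and the job is handed in when it is done.

Besides the shell and the picture viewer there is one more tool, called by a JSON object that holds its "method" and its "body". step_arm: Moves the arm, as the interface text tells. Its arguments: {"type":"object","properties":{"commands":{"type":"array"},"force":{"type":"number"}},"required":["commands"]}

```bash
ls; mkdir -p pics
cat > h.py <<'E'
from plant import *
import numpy as np, cv2
from scipy.spatial.transform import Rotation as R
def T():
    s=get_state(); M=np.eye(4); M[:3,:3]=R.from_quat(s['tcp_rot']).as_matrix(); M[:3,3]=s['eef_pos']; return M
def shot(name):
    M=T(); c=read_camera(name)
    if 'mount' in c: c['P']=M@np.array(c['mount'])
    else:
        P=np.eye(4); a=np.array(c['attitude']); P[:3,:3]=a if a.shape==(3,3) else R.from_quat(a).as_matrix(); P[:3,3]=c['eye']; c['P']=P
    return c
def cloud(c):
    z=c['z_map']; v,u=np.mgrid[:z.shape[0],:z.shape[1]]
    p=np.stack([(u-c['cx'])/c['fx']*z,-(v-c['cy'])/c['fy']*z,-z],-1)
    w=p@c['P'][:3,:3].T+c['P'][:3,3]; w[z<=0]=np.nan; return w
def save(c,f): cv2.imwrite(f,c['color'][...,::-1])
E
python3 - <<'E'
from h import *
import pickle
print(get_state())
for n in('scene','top'):
    c=shot(n); save(c,f'pics/{n}0.png'); print(n,{k:v for k,v in c.items() if k not in('color','z_map')}); pickle.dump(c,open(n+'0.pkl','wb'))
E
```

```text
pics
{'time': 0.0, 'qpos': array([ 1.11099238e+00,  2.87203777e-01,  1.57817753e+00,  1.02184452e-05,
        1.27857455e+00, -1.49976348e-01]), 'dq': array([ 0.00069369, -0.0006485 , -0.00121678, -0.00013509, -0.00096813,
        0.00113761]), 'joint_efforts': array([-4.01504622e-04, -4.05990887e+01, -2.92626125e+01, -1.88961303e-04,
        5.93153542e-03,  8.37903741e-06]), 'eef_pos': array([0.20548069, 0.64231495, 0.24392143]), 'tcp_rot': array([ 1.54296286e-01,  9.88023917e-01, -1.12563860e-03, -3.59368627e-04]), 'contact_force': array([-0.51716543, -0.01920718,  0.59748004]), 'wrist_torque': array([-0.04372295,  0.00295006,  0.05861824]), 'finger_force': 0.0, 'opening': 0.9981552822992139}
scene {'fx': 394.3158581289896, 'fy': 394.3158581289896, 'cx': 324.636370128488, 'cy': 199.1751945732102, 'eye': array([ 1.27521871, -0.21774119,  0.92289299]), 'attitude': array([0.28816665, 0.20717999, 0.55127949, 0.75506778]), 'P': array([[ 0.30633475, -0.71310203,  0.63059061,  1.27521871],
       [ 0.95191149,  0.22610181, -0.20674255, -0.21774119],
       [ 0.00485085,  0.66359887,  0.74807286,  0.92289299],
       [ 0.        ,  0.        ,  0.        ,  1.        ]])}
top {'fx': 490.36722895100144, 'fy': 490.36722895100144, 'cx': 326.6532732732029, 'cy': 199.65502521092438, 'eye': array([0.4308242 , 0.00517196, 1.16933096]), 'attitude': array([-0.04212699,  0.04228781,  0.70961946, -0.7020522 ]), 'P': array([[-1.06960608e-02,  9.92816877e-01, -1.19164771e-01,
         4.30824200e-01],
       [-9.99942711e-01, -1.06689096e-02,  8.65813345e-04,
         5.17196239e-03],
       [-4.11764071e-04,  1.19167205e-01,  9.92874115e-01,
         1.16933096e+00],
       [ 0.00000000e+00,  0.00000000e+00,  0.00000000e+00,
         1.00000000e+00]])}
```

View pics/top0.png

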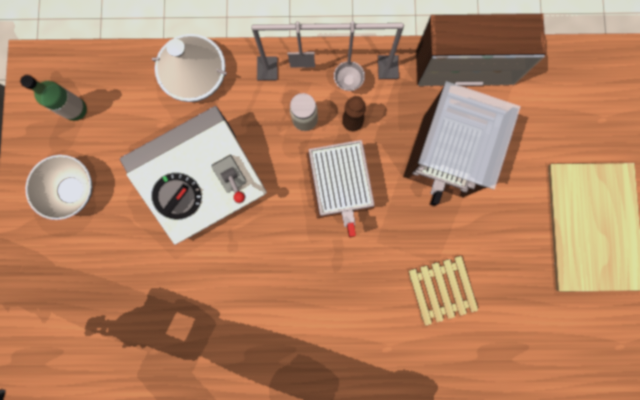

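View pics/scene0.png

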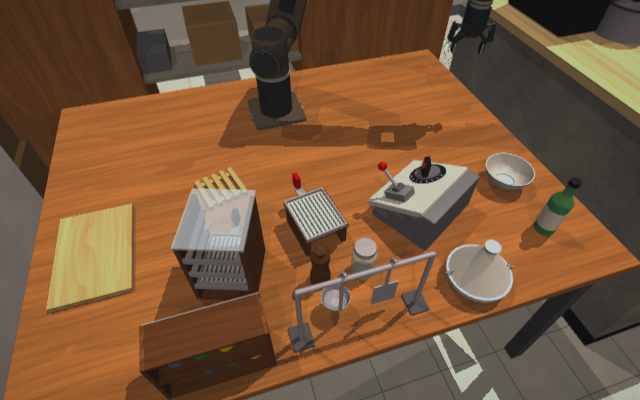

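```bash
cat > m.py <<'E'
from h import *
import pickle
c=pickle.load(open('top0.pkl','rb')); W=cloud(c); im=c['color'].astype(int)
np.set_printoptions(precision=4,suppress=True)
hsv=cv2.cvtColor(c['color'],cv2.COLOR_RGB2HSV)
# panel plane
m=np.zeros((400,640),np.uint8); cv2.fillPoly(m,[np.array([(128,160),(215,116),(262,190),(178,238)])],1)
mm=(m>0)&(hsv[...,1]<40)&(hsv[...,2]>180)&np.isfinite(W[...,0])
P=W[mm]
for _ in range(4):
    ctr=np.median(P,0) if _==0 else P.mean(0); n=np.linalg.svd(P-ctr,full_matrices=False)[2][2]; n*=np.sign(n[2]); d=(W[mm]-ctr)@n; P=W[mm][abs(d)<.004]
print('panel n',n,'ctr',ctr,'tilt',np.degrees(np.arccos(n[2])),'yaw of upslope',np.degrees(np.arctan2(-n[1],-n[0])),len(P))
up=np.array([-n[0],-n[1],0]);up/=np.linalg.norm(up);print('up',up)
# console corner extents on the panel
yax=np.array([-up[1],up[0],0])
print('panel x,y,z range',np.percentile(P@up,[.5,99.5]),np.percentile(P@yax,[.5,99.5]),np.percentile(P[:,2],[.5,99.5]))
# dial top: points >34mm above panel near dial
def reg(x0,y0,x1,y1):
    r=np.zeros((400,640),bool); r[y0:y1,x0:x1]=1; return r&np.isfinite(W[...,0])
r=reg(150,170,208,225); h=(W-ctr)@n
b=r&(h>.033)&(h<.045); q=W[b]; print('bar',len(q),q.mean(0),h[b].mean())
red=((hsv[...,0]<8)|(hsv[...,0]>172))&(hsv[...,1]>170)&(hsv[...,2]>90)
for nm,g in dict(dialred=reg(150,170,208,225),ball=reg(225,185,255,210),handle=reg(335,215,365,242)).items():
    k=red&g; v,u=np.where(k); print(nm,k.sum(),u.mean(),v.mean(),W[k].mean(0),'zmax',W[k][:,2].max(), 'top', W[k][W[k][:,2]>W[k][:,2].max()-.006].mean(0), 'h',(W[k]-ctr).mean(0)@n)
gr=(abs(hsv[...,0].astype(int)-60)<20)&(hsv[...,1]>100)&reg(120,150,200,200); print('green',gr.sum(),W[gr].mean(0))
# pca of bar
e=q-q.mean(0);print('bar dir',np.linalg.svd(e,full_matrices=False)[2][0], 'disc', W[r&(h>.003)&(h<.012)].mean(0))
# tray deck
g=reg(300,135,380,222)&(W[...,2]>.07); pts=W[g]; print('z hist',np.percentile(pts[:,2],[1,10,50,90,99]))
rect=cv2.minAreaRect((pts[:,:2]*1000).astype(np.float32)); print('tray rect',rect)
# rack
g=reg(400,75,525,215); 
for lo,hi in((.215,.24),(.19,.215),(.14,.19)):
    k=g&(W[...,2]>lo)&(W[...,2]<hi); print(lo,hi,k.sum(), cv2.minAreaRect((W[k][:,:2]*1000).astype(np.float32)) if k.sum()>5 else '')
k=reg(400,250,485,330)&(W[...,2]>.008)&(W[...,2]<.03);print('trivet',cv2.minAreaRect((W[k][:,:2]*1000).astype(np.float32)))
for nm,b in dict(jar=(288,90,320,132),mill=(340,92,368,132)).items():
    k=reg(*b)&(W[...,2]>.05); print(nm,W[k].mean(0),W[k][:,2].max())
print('table z',np.median(W[330:390,520:600,2]))
E
python3 m.py
```

```text
panel n [-0.3722 -0.2032  0.9056] ctr [0.615  0.2865 0.0994] tilt 25.090355175085644 yaw of upslope 28.629690034569055 4720
up [0.8777 0.4791 0.    ]
panel x,y,z range [0.5866 0.7501] [-0.1456  0.0682] [0.0555 0.1343]
bar 256 [0.5589 0.3279 0.1296] 0.039765185679617496
dialred 39 180.92307692307693 193.02564102564102 [0.5728 0.3149 0.1329] zmax 0.13779976965017027 top [0.5739 0.3138 0.1337] h 0.0402257085522339
ball 64 238.796875 196.65625 [0.5592 0.1852 0.1674] zmax 0.17241846052796206 top [0.56   0.1853 0.1686] h 0.10287332149996038
handle 80 351.075 230.15 [ 0.4903 -0.0471  0.1245] zmax 0.1294986353803831 top [ 0.491  -0.0469  0.1258] h 0.1368781109004468
green 22 [0.6068 0.3561 0.1141]
bar dir [-0.7596  0.6305 -0.1594] disc [0.5699 0.3345 0.0992]
z hist [0.0764 0.0802 0.0837 0.0891 0.094 ]
tray rect ((597.86865234375, -25.830177307128906), (177.81288146972656, 129.9593505859375), 8.745990753173828)
0.215 0.24 6970 ((670.4197998046875, -276.7801513671875), (154.94320678710938, 177.1654510498047), 69.95294189453125)
0.19 0.215 109 ((699.75341796875, -205.37646484375), (2.838573455810547, 158.74948120117188), 70.99356842041016)
0.14 0.19 247 ((652.2327270507812, -227.41415405273438), (221.0317840576172, 110.67131042480469), 23.761157989501953)
trivet ((362.0019226074219, -288.52740478515625), (130.33961486816406, 182.65475463867188), 14.963807106018066)
jar [0.7641 0.0553 0.0993] 0.11636056840168885
mill [ 0.7563 -0.0589  0.116 ] 0.15586544805095826
table z nan
```

{"method": "step_arm", "body": {"commands": [{"gripper": 1,"x": -46,"y": -21,"z": -3},{"gripper": 1,"x": -46,"y": -21,"z": -3},{"gripper": 1,"x": -46,"y": -21,"z": -3},{"gripper": 1,"x": -46,"y": -21,"z": -3},{"gripper": 1,"x": -46,"y": -21,"z": -3},{"gripper": 1,"x": -46,"y": -21,"z": -3},{"gripper": 1,"x": -46,"y": -21,"z": -3},{"gripper": 1,"x": -46,"y": -21,"z": -3},{"gripper": 1,"x": -46,"y": -21,"z": -3},{"gripper": 1,"x": -46,"y": -21,"z": -3}], "force": 40}}

```text
invalid input
```

{"method": "step_arm", "body": {"commands": [{"gripper": 1,"spin": 8.5},{"gripper": 1,"spin": 8.5},{"gripper": 1,"spin": 8.5},{"gripper": 1,"spin": 8.5},{"gripper": 1,"spin": 8.5},{"gripper": 1,"spin": 8.5},{"gripper": 1,"spin": 8.5},{"gripper": 1,"spin": 8.5},{"gripper": 1,"spin": 8.5},{"gripper": 1,"spin": 8.5}]}}

```text
invalid input
```

```bash
cat >> h.py <<'E'
def tell(ps,yaw=None):
    "tool-frame steps (mm) and spin (deg) to go through world points from the present pose; spin is meant after the shifts"
    M=T(); p=M[:3,3]; y0=np.degrees(np.arctan2(M[1,0],M[0,0]))
    for q in np.atleast_2d(ps): print('step',np.round(M[:3,:3].T@(q-p)*1000,1)); p=q
    if yaw is not None: print('spin',(y0-yaw+180)%360-180)
E
python3 - <<'E'
from h import *
import pickle
s=get_state(); print(s['time'],s['eef_pos'],s['qpos'],s['contact_force'],s['opening']); print(T().round(3))
c=shot('wrist'); save(c,'pics/w1.png'); pickle.dump(c,open('w1.pkl','wb')); print(np.array(c['mount']).round(4),c['fx'],c['cx'],c['cy'])
E
```

```text
0.1 [0.20549655 0.64237171 0.24406445] [ 1.11100193e+00  2.87106444e-01  1.57803324e+00  3.06586123e-05
  1.27858112e+00 -1.49989799e-01] [0.11645227 0.58904723 0.21742428] 0.9974203187537691
[[-0.952  0.305 -0.001  0.205]
 [ 0.305  0.952 -0.002  0.642]
 [ 0.    -0.002 -1.     0.244]
 [ 0.     0.     0.     1.   ]]
[[-2.000e-03  9.513e-01  3.082e-01  7.830e-02]
 [ 1.000e+00  1.800e-03  1.000e-03 -4.000e-04]
 [ 4.000e-04  3.082e-01 -9.513e-01 -1.288e-01]
 [ 0.000e+00  0.000e+00  0.000e+00  1.000e+00]] 319.0588722335505 319.9357450830857 201.2207556211876
```

View pics/w1.png

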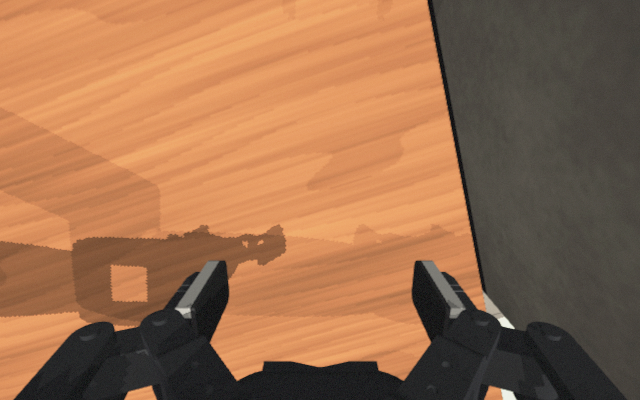

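The wrist picture shows only bare table, with the open fingers at (215,290) and (430,290). The arm has not moved, so I'll send every key in each row.

{"method": "step_arm", "body": {"commands": [{"gripper": 1,"x": -46,"y": -21,"z": -3,"spin": 0},{"gripper": 1,"x": -46,"y": -21,"z": -3,"spin": 0},{"gripper": 1,"x": -46,"y": -21,"z": -3,"spin": 0},{"gripper": 1,"x": -46,"y": -21,"z": -3,"spin": 0},{"gripper": 1,"x": -46,"y": -21,"z": -3,"spin": 0},{"gripper": 1,"x": -46,"y": -21,"z": -3,"spin": 0},{"gripper": 1,"x": -46,"y": -21,"z": -3,"spin": 0},{"gripper": 1,"x": -46,"y": -21,"z": -3,"spin": 0},{"gripper": 1,"x": -46,"y": -21,"z": -3,"spin": 0},{"gripper": 1,"x": -46,"y": -21,"z": -3,"spin": 0}], "force": 40}}

```text
time: 1.15
eef_pos: [0.5761, 0.3054, 0.2747]
tcp_rot: [0.154, 0.988, -0.0, -0.0]
contact_force: [0.7, 0.4, 0.4]
opening: -0.003
finger_force: 0.0
```

{"method": "step_arm", "body": {"commands": [{"gripper": 1,"x": 0,"y": 0,"z": 0,"spin": 8.5},{"gripper": 1,"x": 0,"y": 0,"z": 0,"spin": 8.5},{"gripper": 1,"x": 0,"y": 0,"z": 0,"spin": 8.5},{"gripper": 1,"x": 0,"y": 0,"z": 0,"spin": 8.5},{"gripper": 1,"x": 0,"y": 0,"z": 0,"spin": 8.5},{"gripper": 1,"x": 0,"y": 0,"z": 0,"spin": 8.5},{"gripper": 1,"x": 0,"y": 0,"z": 0,"spin": 8.5},{"gripper": 1,"x": 0,"y": 0,"z": 0,"spin": 8.5},{"gripper": 1,"x": 0,"y": 0,"z": 0,"spin": 8.5},{"gripper": 1,"x": 0,"y": 0,"z": 0,"spin": 8.5}]}}

```text
time: 2.15
eef_pos: [0.5748, 0.3069, 0.2744]
tcp_rot: [0.783, 0.622, -0.0, -0.0]
contact_force: [-0.0, -0.3, -0.3]
opening: 0.001
finger_force: 0.0
```

Run:
```python
from h import *
import pickle
s=get_state(); print(s['time'],s['eef_pos'],s['qpos'],s['opening']); print(T().round(3))
c=shot('wrist'); save(c,'pics/w2.png'); pickle.dump(c,open('w2.pkl','wb'))
```

```text
2.15 [0.57475814 0.30692836 0.27437202] [3.35003725e-01 2.15803323e-01 1.60818627e+00 5.04873903e-06
 1.31858523e+00 5.63646889e-01] 0.0013071848153933926
[[ 0.227  0.974 -0.001  0.575]
 [ 0.974 -0.227 -0.     0.307]
 [-0.001 -0.001 -1.     0.274]
 [ 0.     0.     0.     1.   ]]
```

View pics/w2.png

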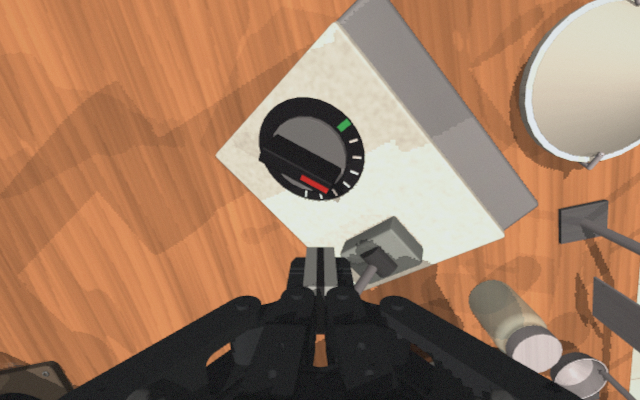

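The wrist view shows the dial at (310,150), with the green tick at (345,125) and the red line at (315,185). The lever box is at (385,250) and the closed fingertips at (320,265).

```bash
cat > m2.py <<'E'
from h import *
import pickle
np.set_printoptions(precision=4,suppress=True)
c=pickle.load(open('w2.pkl','rb')); W=cloud(c); hsv=cv2.cvtColor(c['color'],cv2.COLOR_RGB2HSV)
fin=np.isfinite(W[...,0])
poly=np.zeros((400,640),np.uint8); cv2.fillPoly(poly,[np.array([(225,155),(338,32),(495,230),(350,240)])],1)
mm=(poly>0)&fin&(hsv[...,1]<60)&(hsv[...,2]>170); P=W[mm]
for i in range(5):
    ctr=np.median(P,0) if i==0 else P.mean(0); n=np.linalg.svd(P-ctr,full_matrices=False)[2][2]; n*=np.sign(n[2]); P=W[mm][abs((W[mm]-ctr)@n)<.003]
up=np.array([-n[0],-n[1],0]);up/=np.linalg.norm(up);rt=np.array([up[1],-up[0],0]);u3=np.cross(n,rt)
if u3[2]<0:u3=-u3
print('n',n,'ctr',ctr,'tilt',np.degrees(np.arccos(n[2])),'yaw',np.degrees(np.arctan2(up[1],up[0])),len(P))
h=(W-ctr)@n
roi=np.zeros_like(fin);roi[90:205,250:372]=1;roi&=fin
d=roi&(h>.036)&(h<.046); q=W[d]
pl=np.stack([(q-ctr)@rt,(q-ctr)@u3],1)*1000; rect=cv2.minAreaRect(pl.astype(np.float32)); print('bar top rect (rt,u)',rect,len(q),'h',h[d].mean())
cen=ctr+rect[0][0]/1000*rt+rect[0][1]/1000*u3; print('axis on panel',cen)
red=roi&((hsv[...,0]<8)|(hsv[...,0]>172))&(hsv[...,1]>150)&(hsv[...,2]>90); e=W[red].mean(0)-cen; print('red angle',np.degrees(np.arctan2(e@rt,e@u3)),e@rt,e@u3)
gr=roi&(abs(hsv[...,0].astype(int)-60)<20)&(hsv[...,1]>100); e=W[gr].mean(0)-cen; print('green rt,u',e@rt,e@u3)
# fingers
f=np.zeros_like(fin); f[240:300,285:355]=1; f&=fin&(c['z_map']<.25)
M=T(); L=(W-M[:3,3])@M[:3,:3]; print('tip z max (tool)',np.nanpercentile(L[f][:,2],[50,95,99]),'x',np.nanpercentile(L[f][L[f][:,2]>0],0) if 0 else '', L[f&(L[...,2]>.005)].min(0),L[f&(L[...,2]>.005)].max(0))
np.savez('panel.npz',n=n,rt=rt,u3=u3,cen=cen)
E
python3 m2.py
```

```text
n [-0.3701 -0.2039  0.9063] ctr [0.6259 0.3193 0.113 ] tilt 24.997032550976144 yaw 28.856067849786477 18581
bar top rect (rt,u) ((-41.42973327636719, -43.40654754638672), (69.7704849243164, 16.918283462524414), 23.40580177307129) 1295 h 0.03961785278334352
axis on panel [0.5715 0.3366 0.0947]
red angle 67.15017795170088 0.018705477398448907 0.007882205357524614
green rt,u 0.00016532894484911636 0.047235593632109434
tip z max (tool) [-0.0142  0.0058  0.0095] x  [ 0.0056 -0.0114  0.005 ] [0.0112 0.0121 0.0117]
```

```bash
cat >> h.py <<'E'
def rows(wps,M=None):
    "wps: (xyz, yaw deg or None) one per row -> table x,y,z,spin rounded with feedback"
    M=T() if M is None else M; p=M[:3,3].copy(); yaw=np.degrees(np.arctan2(M[1,0],M[0,0]))
    for q,y in wps:
        Rt=np.c_[[np.cos(np.radians(yaw)),np.sin(np.radians(yaw)),0],[np.sin(np.radians(yaw)),-np.cos(np.radians(yaw)),0],[0,0,-1]]
        d=np.round(Rt.T@(np.array(q)-p)*1000); p=p+Rt@d/1000
        s=0 if y is None else np.round(((yaw-y+180)%360-180)*2)/2; yaw-=s
        print(d.astype(int).tolist(),s)
    return p,yaw
def lin(a,b,n): return [np.array(a)+(np.array(b)-a)*(i+1)/n for i in range(n)]
E
cat > dial.py <<'E'
from h import *
np.set_printoptions(precision=4,suppress=True)
P=np.load('panel.npz');n,rt,u3,cen=[P[k] for k in('n','rt','u3','cen')]
def fp(th,clr,rad=27):
    t=np.radians(th); e=np.sin(t)*rt+np.cos(t)*u3; k=np.cos(t)*rt-np.sin(t)*u3
    q=cen+rad/1e3*e+(8+11+clr)/1e3*k+.038*n-[0,0,.006]; return q,np.degrees(np.arctan2(-k[1],-k[0]))
M=T(); q,y=fp(67,11); y0=np.degrees(np.arctan2(M[1,0],M[0,0])); print(q,y,y0)
a=lin(M[:3,3],q+[0,0,.06],6)
w=[(a[i],y0+(y-y0)*min(i+1,4)/4) for i in range(6)]+[(z,y) for z in lin(q+[0,0,.06],q,4)]
print('A'); p,yy=rows(w)
Rt=np.c_[[np.cos(np.radians(yy)),np.sin(np.radians(yy)),0],[np.sin(np.radians(yy)),-np.cos(np.radians(yy)),0],[0,0,-1]]
M2=np.eye(4);M2[:3,:3]=Rt;M2[:3,3]=p
print('B'); ths=[(67,5),(67,0),(60,0),(53,0),(46,0),(39,0),(32,0),(25,0),(18,0),(11,0),(4,0),(0,0),(0,-2),(0,-4)]
rows([fp(*t) for t in ths],M2)
E
python3 dial.py
```

```text
[0.5615 0.2893 0.1159] 53.951867157847204 76.67716615611951
A
[-3, -1, 16] 5.5
[-4, -2, 17] 6.0
[-3, 0, 16] 5.5
[-4, -1, 17] 5.5
[-4, 0, 16] 0.0
[-3, 0, 16] 0.0
[0, 0, 15] 0.0
[0, 0, 15] 0.0
[0, 0, 15] 0.0
[0, 0, 15] 0.0
B
[5, 0, -2] 0.0
[5, 0, -2] 0.0
[3, 2, -1] -7.0
[3, 2, -2] -7.5
[3, 2, -2] -7.0
[3, 2, -2] -7.0
[3, 2, -1] -6.5
[3, 2, -2] -7.0
[3, 2, -1] -6.5
[3, 2, -1] -6.0
[4, 2, -2] -6.5
[2, 1, 0] -3.5
[2, 0, 0] -0.0
[2, 0, 0] -0.0
```

{"method": "step_arm", "body": {"commands": [{"gripper": 1,"x": -3,"y": -1,"z": 16,"spin": 5.5},{"gripper": 1,"x": -4,"y": -2,"z": 17,"spin": 6},{"gripper": 1,"x": -3,"y": 0,"z": 16,"spin": 5.5},{"gripper": 1,"x": -4,"y": -1,"z": 17,"spin": 5.5},{"gripper": 1,"x": -4,"y": 0,"z": 16,"spin": 0},{"gripper": 1,"x": -3,"y": 0,"z": 16,"spin": 0},{"gripper": 1,"x": 0,"y": 0,"z": 15,"spin": 0},{"gripper": 1,"x": 0,"y": 0,"z": 15,"spin": 0},{"gripper": 1,"x": 0,"y": 0,"z": 15,"spin": 0},{"gripper": 1,"x": 0,"y": 0,"z": 15,"spin": 0}]}}

```text
time: 3.2
eef_pos: [0.5622, 0.2898, 0.1158]
tcp_rot: [0.888, 0.46, 0.0, 0.0]
contact_force: [0.5, 0.1, 1.4]
opening: -0.001
finger_force: 0.0
```

{"method": "step_arm", "body": {"commands": [{"gripper": 1,"x": 5,"y": 0,"z": -2,"spin": 0},{"gripper": 1,"x": 5,"y": 0,"z": -2,"spin": 0},{"gripper": 1,"x": 3,"y": 2,"z": -1,"spin": -7},{"gripper": 1,"x": 3,"y": 2,"z": -2,"spin": -7.5},{"gripper": 1,"x": 3,"y": 2,"z": -2,"spin": -7},{"gripper": 1,"x": 3,"y": 2,"z": -2,"spin": -7},{"gripper": 1,"x": 3,"y": 2,"z": -1,"spin": -6.5},{"gripper": 1,"x": 3,"y": 2,"z": -2,"spin": -7},{"gripper": 1,"x": 3,"y": 2,"z": -1,"spin": -6.5},{"gripper": 1,"x": 3,"y": 2,"z": -1,"spin": -6}]}}

```text
time: 4.2
eef_pos: [0.5881, 0.3179, 0.1341]
tcp_rot: [0.577, 0.817, 0.0, 0.001]
contact_force: [-0.1, -2.0, -1.2]
opening: -0.0
finger_force: 0.8
```

{"method": "step_arm", "body": {"commands": [{"gripper": 1,"x": 4,"y": 2,"z": -2,"spin": -6.5},{"gripper": 1,"x": 2,"y": 1,"z": 0,"spin": -3.5},{"gripper": 1,"x": 2,"y": 0,"z": 0,"spin": 0},{"gripper": 1,"x": 2,"y": 0,"z": 0,"spin": 0},{"gripper": 1,"x": 0,"y": 0,"z": 0,"spin": 0},{"gripper": 1,"x": 0,"y": 0,"z": 0,"spin": 0},{"gripper": 1,"x": 0,"y": 0,"z": 0,"spin": 0},{"gripper": 1,"x": 0,"y": 0,"z": 0,"spin": 0},{"gripper": 1,"x": 0,"y": 0,"z": 0,"spin": 0},{"gripper": 1,"x": 0,"y": 0,"z": 0,"spin": 0}]}}

```text
time: 5.2
eef_pos: [0.5888, 0.3254, 0.1367]
tcp_rot: [0.506, 0.863, -0.0, 0.004]
contact_force: [4.1, -8.1, 0.1]
opening: -0.001
finger_force: 4.7
```

{"method": "step_arm", "body": {"commands": [{"gripper": 1,"x": -12,"y": 0,"z": 0,"spin": 0},{"gripper": 1,"x": 0,"y": 0,"z": -30,"spin": 0},{"gripper": 1,"x": 0,"y": 0,"z": -40,"spin": 0},{"gripper": 1,"x": 0,"y": 0,"z": -40,"spin": 0},{"gripper": -1,"x": 0,"y": 0,"z": -40,"spin": -8},{"gripper": -1,"x": 0,"y": 0,"z": 0,"spin": -8},{"gripper": -1,"x": 0,"y": 0,"z": 0,"spin": -8},{"gripper": -1,"x": 0,"y": 0,"z": 0,"spin": -8},{"gripper": -1,"x": 0,"y": 0,"z": 0,"spin": -8},{"gripper": -1,"x": 0,"y": 0,"z": 0,"spin": -8}]}}

```text
time: 6.2
eef_pos: [0.592, 0.3179, 0.2859]
tcp_rot: [0.109, 0.994, 0.001, 0.0]
contact_force: [-0.3, -0.3, -0.3]
opening: 0.992
finger_force: 0.0
```

```bash
cat > chk.py <<'E'
from h import *
P=np.load('panel.npz');n,rt,u3,cen=[P[k] for k in('n','rt','u3','cen')]
c=shot('top'); W=cloud(c); hsv=cv2.cvtColor(c['color'],cv2.COLOR_RGB2HSV)
D=W-cen; roi=(np.linalg.norm(D-.03*n,axis=-1)<.05)
red=roi&((hsv[...,0]<8)|(hsv[...,0]>172))&(hsv[...,1]>150)&(hsv[...,2]>90)
e=D[red].mean(0); print('dial',red.sum(),np.arctan2(e@rt,e@u3),e@rt,e@u3,e@n)
h=D@n; b=roi&(h>.035)&(h<.046); q=np.stack([D[b]@rt,D[b]@u3],1)*1000; print(cv2.minAreaRect(q.astype(np.float32)))
s=get_state(); print(s['time'],s['eef_pos'],s['qpos'])
M=T();print('yaw',np.degrees(np.arctan2(M[1,0],M[0,0])))
E
python3 chk.py
python3 - <<'E'
from h import *
q=[.50,-.03,.29]; tell([q],190)
E
```

```text
dial 54 0.021036308377859816 0.0004052294958422171 0.01926049532559574 0.03870078116243432
((0.6396236419677734, 0.6632003784179688), (69.36831665039062, 17.246126174926758), 89.409423828125)
6.25 [0.59199996 0.31786065 0.28594512] [ 3.41629485e-01  2.52079191e-01  1.54416086e+00  1.12521672e-03
  1.34374329e+00 -1.01554039e+00]
yaw 167.74560377902137
step [  16.1 -359.5   -4.7]
spin -22.254396220978634
```

{"method": "step_arm", "body": {"commands": [{"gripper": -1,"x": 2,"y": -45,"z": 0,"spin": 0},{"gripper": -1,"x": 2,"y": -45,"z": 0,"spin": 0},{"gripper": -1,"x": 2,"y": -45,"z": 0,"spin": 0},{"gripper": -1,"x": 2,"y": -45,"z": 0,"spin": 0},{"gripper": -1,"x": 2,"y": -45,"z": 0,"spin": 0},{"gripper": -1,"x": 2,"y": -45,"z": 0,"spin": 0},{"gripper": -1,"x": 2,"y": -45,"z": 0,"spin": 0},{"gripper": -1,"x": 2,"y": -45,"z": 0,"spin": -7},{"gripper": -1,"x": 0,"y": 0,"z": 0,"spin": -8},{"gripper": -1,"x": 0,"y": 0,"z": 0,"spin": -7}]}}

```text
time: 7.25
eef_pos: [0.4967, -0.0316, 0.286]
tcp_rot: [-0.08, 0.997, 0.0, 0.001]
contact_force: [0.2, -0.0, -0.3]
opening: 0.997
finger_force: 0.0
```

Run:
```python
from h import *
import pickle
s=get_state(); print(s['time'],s['eef_pos'],s['qpos'])
c=shot('wrist'); save(c,'pics/w3.png'); pickle.dump(c,open('w3.pkl','wb'))
```

```text
7.25 [ 0.49672331 -0.03164452  0.28597169] [-2.68226350e-01 -1.44854548e-01  1.95800109e+00  1.00488426e-03
  1.32645453e+00 -1.99944662e+00]
```

View pics/w3.png

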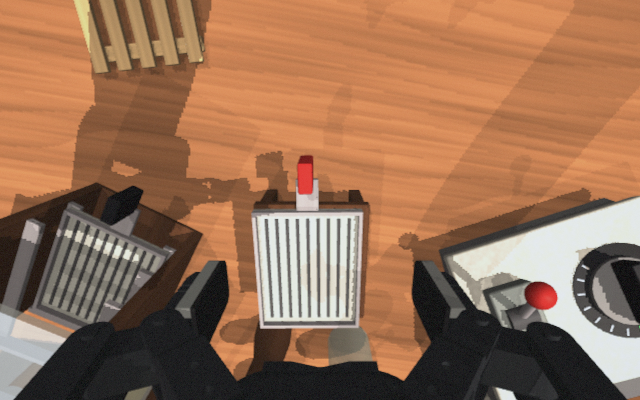

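Handle at (305,175), deck spanning columns 255–365 and rows 205–328. The rack with the black handle is on the left at (125,205).

```bash
cat > m3.py <<'E'
from h import *
import pickle
np.set_printoptions(precision=4,suppress=True)
c=pickle.load(open('w3.pkl','rb')); W=cloud(c); hsv=cv2.cvtColor(c['color'],cv2.COLOR_RGB2HSV)
fin=np.isfinite(W[...,0])
def box(x0,y0,x1,y1):
    r=np.zeros_like(fin); r[y0:y1,x0:x1]=1; return r&fin
red=box(285,140,330,205)&((hsv[...,0]<8)|(hsv[...,0]>172))&(hsv[...,1]>130)
q=W[red]; zt=np.percentile(q[:,2],95); k=q[q[:,2]>zt-.005]; r=cv2.minAreaRect((k[:,:2]*1000).astype(np.float32)); print('handle top',zt,r,k.mean(0))
d=box(245,200,375,335)&(W[...,2]>.086)&(W[...,2]<.10); k=W[d]; r=cv2.minAreaRect((k[:,:2]*1000).astype(np.float32)); print('rim',r,len(k))
d=box(245,200,375,335)&(W[...,2]>.078)&(W[...,2]<.10); k=W[d]; r=cv2.minAreaRect((k[:,:2]*1000).astype(np.float32)); print('deck',r,len(k),np.percentile(k[:,2],[5,50,95]))
t=box(300,60,500,140); print('table',np.nanmedian(W[t][:,2]))
E
python3 m3.py; sed -i "s/^c=pickle.*top0.*/&/" m.py
python3 - <<'E'
from h import *
import pickle
c=pickle.load(open('top0.pkl','rb')); W=cloud(c); roi=np.zeros((400,640),bool); roi[75:215,395:530]=1
for lo,hi in((.221,.238),(.225,.235)):
    k=roi&(W[...,2]>lo)&(W[...,2]<hi); m=cv2.morphologyEx(k.astype(np.uint8),cv2.MORPH_OPEN,np.ones((5,5))); 
    print(cv2.minAreaRect((W[m>0][:,:2]*1000).astype(np.float32)),np.median(W[m>0][:,2]))
E
```

```text
handle top 0.12734265325571037 ((492.257080078125, -48.269493103027344), (28.73280143737793, 13.041123390197754), 8.63748836517334) [ 0.4916 -0.0481  0.1262]
rim ((605.9180297851562, -29.69951629638672), (163.7777862548828, 120.30025482177734), 9.428857803344727) 2656
deck ((605.2559204101562, -25.349830627441406), (163.88063049316406, 129.2615509033203), 9.125414848327637) 13750 [0.0806 0.0848 0.0925]
table 0.0001869040139867717
((670.4324951171875, -276.710693359375), (154.77967834472656, 177.16416931152344), 69.94025421142578) 0.23069744145326126
((670.2264404296875, -276.635498046875), (154.77967834472656, 176.72561645507812), 69.94025421142578) 0.23069734830166744
```

Run:
```python
from h import *
M=T(); q=np.array([.4861,-.049,.107])
print(M.round(4)); tell([q+[0,0,.06],q],189.3)
```

```text
[[-9.865e-01 -1.638e-01  2.000e-03  4.969e-01]
 [-1.638e-01  9.865e-01  4.000e-04 -3.110e-02]
 [-2.000e-03  1.000e-04 -1.000e+00  2.859e-01]
 [ 0.000e+00  0.000e+00  0.000e+00  1.000e+00]]
step [ 13.8 -16.  118.9]
step [ 0.1 -0.  60. ]
spin 0.13033953282092625
```

{"method": "step_arm", "body": {"commands": [{"gripper": -1,"x": 7,"y": -8,"z": 30,"spin": 0},{"gripper": -1,"x": 7,"y": -8,"z": 30,"spin": 0},{"gripper": -1,"x": 0,"y": 0,"z": 30,"spin": 0},{"gripper": -1,"x": 0,"y": 0,"z": 30,"spin": 0},{"gripper": -1,"x": 0,"y": 0,"z": 30,"spin": 0},{"gripper": -1,"x": 0,"y": 0,"z": 29,"spin": 0},{"gripper": -1,"x": 0,"y": 0,"z": 0,"spin": 0},{"gripper": 1,"x": 0,"y": 0,"z": 0,"spin": 0},{"gripper": 1,"x": 0,"y": 0,"z": 0,"spin": 0},{"gripper": 1,"x": 0,"y": 0,"z": 0,"spin": 0}], "force": 110}}

```text
time: 8.3
eef_pos: [0.4869, -0.0485, 0.1081]
tcp_rot: [-0.08, 0.997, -0.001, 0.002]
contact_force: [0.1, 0.4, -0.3]
opening: 0.513
finger_force: 0.0
```

{"method": "step_arm", "body": {"commands": [{"gripper": 1,"x": 0,"y": 0,"z": 0,"spin": 0},{"gripper": 1,"x": 0,"y": 0,"z": 0,"spin": 0},{"gripper": 1,"x": 0,"y": 0,"z": 0,"spin": 0},{"gripper": 1,"x": 0,"y": 0,"z": -5,"spin": 0},{"gripper": 1,"x": 0,"y": 0,"z": -10,"spin": 0},{"gripper": 1,"x": 0,"y": 0,"z": -15,"spin": 0},{"gripper": 1,"x": 0,"y": 0,"z": -15,"spin": 0},{"gripper": 1,"x": 0,"y": 0,"z": -10,"spin": 0},{"gripper": 1,"x": 0,"y": 0,"z": -5,"spin": 0},{"gripper": 1,"x": 0,"y": 0,"z": 0,"spin": 0}]}}

```text
time: 9.3
eef_pos: [0.4856, -0.0483, 0.1665]
tcp_rot: [-0.081, 0.997, -0.0, 0.0]
contact_force: [-0.5, 0.0, -2.5]
opening: 0.15
finger_force: 107.1
```

{"method": "step_arm", "body": {"commands": [{"gripper": 1,"x": 0,"y": 0,"z": 0,"spin": 4},{"gripper": 1,"x": 0,"y": 0,"z": 0,"spin": 7},{"gripper": 1,"x": 0,"y": 0,"z": 0,"spin": 7},{"gripper": 1,"x": 0,"y": 0,"z": 0,"spin": 7},{"gripper": 1,"x": 0,"y": 0,"z": 0,"spin": 4.5},{"gripper": 1,"x": 8,"y": 0,"z": 0,"spin": 0},{"gripper": 1,"x": 12,"y": 0,"z": 0,"spin": 0},{"gripper": 1,"x": 12,"y": 0,"z": 0,"spin": 0},{"gripper": 1,"x": 6,"y": -8,"z": 0,"spin": 0},{"gripper": 1,"x": 0,"y": -15,"z": 0,"spin": 0}]}}

```text
time: 10.3
eef_pos: [0.4403, -0.056, 0.1657]
tcp_rot: [0.175, 0.985, 0.0, -0.0]
contact_force: [0.5, -0.2, -1.9]
opening: 0.145
finger_force: 107.3
```

{"method": "step_arm", "body": {"commands": [{"gripper": 1,"x": 0,"y": -18,"z": 0,"spin": 0},{"gripper": 1,"x": 0,"y": -18,"z": 0,"spin": 0},{"gripper": 1,"x": 0,"y": -18,"z": 0,"spin": 0},{"gripper": 1,"x": 0,"y": -18,"z": 0,"spin": 0},{"gripper": 1,"x": 0,"y": -18,"z": 0,"spin": 0},{"gripper": 1,"x": 0,"y": -18,"z": 0,"spin": 0},{"gripper": 1,"x": 0,"y": -12,"z": 0,"spin": 0},{"gripper": 1,"x": 0,"y": -8,"z": 0,"spin": 0},{"gripper": 1,"x": 0,"y": 0,"z": 0,"spin": 0},{"gripper": 1,"x": 0,"y": 0,"z": 0,"spin": 0}]}}

```text
time: 11.3
eef_pos: [0.3975, -0.1765, 0.1659]
tcp_rot: [0.176, 0.984, 0.0, -0.0]
contact_force: [0.2, 0.1, -3.3]
opening: 0.149
finger_force: 107.3
```

Run:
```python
from h import *
import pickle
s=get_state(); print(s['time'],s['eef_pos'],s['qpos'],s['contact_force'])
M=T();print('yaw',np.degrees(np.arctan2(M[1,0],M[0,0])))
c=shot('wrist'); save(c,'pics/w4.png'); c['M']=M; pickle.dump(c,open('w4.pkl','wb'))
c=shot('top'); save(c,'pics/t4.png'); pickle.dump(c,open('t4.pkl','wb'))
```

```text
11.3 [ 0.39745789 -0.17646946  0.16589165] [-6.52172605e-01 -1.80585531e-01  2.21592384e+00  3.36819483e-04
  1.10645700e+00 -1.86970225e+00] [ 0.15734862  0.10319357 -3.34286611]
yaw 159.7506669891902
```

View pics/w4.png

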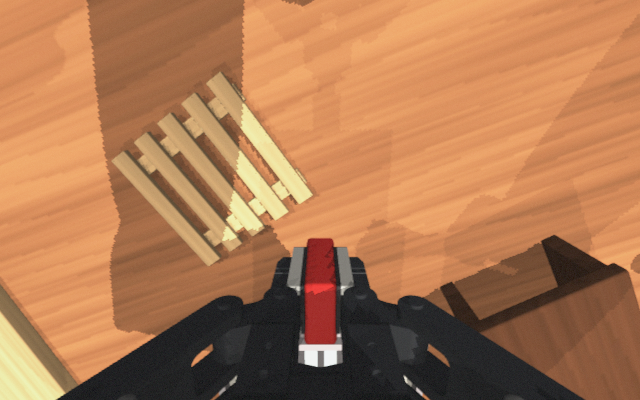

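Wrist view: the red handle is gripped squarely at (320,290), and the rack is out of this view. I'll measure tray against rack in the top picture.

```bash
cat > m4.py <<'E'
from h import *
import pickle
np.set_printoptions(precision=4,suppress=True)
c=pickle.load(open('t4.pkl','rb')); W=cloud(c); f=np.isfinite(W[...,0])
a=np.array([np.cos(np.radians(-20.06)),np.sin(np.radians(-20.06))]); b=np.array([-a[1],a[0]]); o=np.array([.6760,-.2788])
X=(W[...,:2]-o)@a; Y=(W[...,:2]-o)@b; Z=W[...,2]
roof=f&(abs(X)<.12)&(abs(Y)<.1)&(Z>.222)&(Z<.238)
r=cv2.minAreaRect(np.stack([X[roof],Y[roof]],1).astype(np.float32)*1000); print('roof in rack guess',r,roof.sum())
# deck part visible
tr=f&(X<-.096)&(X>-.26)&(abs(Y)<.09)&(Z>.12)&(Z<.165)
print(tr.sum(),np.percentile(Z[tr],[5,50,95]) if tr.sum() else '')
if tr.sum():
    k=W[tr]; A=np.c_[X[tr],Y[tr],np.ones(tr.sum())]; cf=np.linalg.lstsq(A,Z[tr],rcond=None)[0]; print('slope',cf)
    for x0 in np.arange(-.25,-.096,.012):
        m=tr&(abs(X-x0)<.006)
        if m.sum()>5: print(round(x0,3),m.sum(),'Y',Y[m].min().round(4),Y[m].max().round(4),'Z',np.median(Z[m]).round(4))
im=c['color'][50:330,350:600,::-1]; cv2.imwrite('pics/t4c.png',cv2.resize(im,None,fx=2,fy=2))
E
python3 m4.py
```

```text
roof in rack guess ((-6.125450134277344, -0.15875244140625), (176.9644012451172, 155.1695556640625), 0.16832518577575684) 6928
3796 [0.1386 0.1419 0.1497]
slope [-0.0026  0.0014  0.1421]
-0.25 21 Y 0.0127 0.0602 Z 0.1477
-0.238 134 Y -0.0574 0.0609 Z 0.1434
-0.226 226 Y -0.0592 0.0611 Z 0.1422
-0.214 309 Y -0.0596 0.0612 Z 0.1421
-0.202 333 Y -0.0586 0.0612 Z 0.142
-0.19 330 Y -0.0586 0.0611 Z 0.1418
-0.178 334 Y -0.0596 0.0613 Z 0.1416
-0.166 330 Y -0.0596 0.0609 Z 0.1421
-0.154 336 Y -0.0598 0.0614 Z 0.1419
-0.142 321 Y -0.0588 0.0611 Z 0.1415
-0.13 330 Y -0.0589 0.0612 Z 0.1417
-0.118 319 Y -0.0589 0.0611 Z 0.1417
-0.106 321 Y -0.0589 0.061 Z 0.1415
```

View pics/t4c.png

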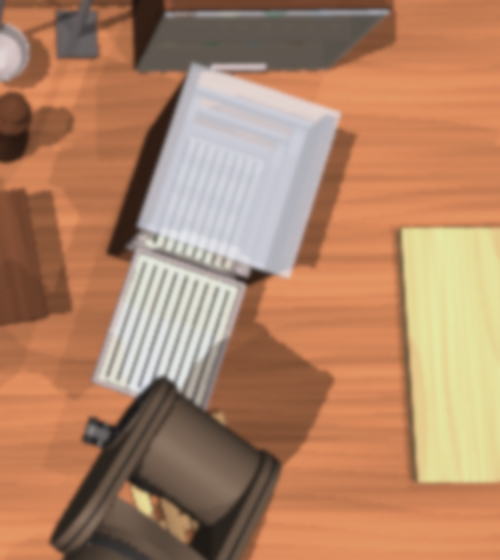

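Top view: the tray hangs level in front of the rack, with its deck from about (100,380) to (240,280) in the crop. It is about 1 mm too far left of the rack axis and the yaw is aligned, so I'm inserting it.

{"method": "step_arm", "body": {"commands": [{"gripper": 1,"x": 0,"y": -1,"z": 6,"spin": 0},{"gripper": 1,"x": 0,"y": 0,"z": 5,"spin": 0},{"gripper": 1,"x": -6,"y": 0,"z": 0,"spin": 0},{"gripper": 1,"x": -12,"y": 0,"z": 0,"spin": 0},{"gripper": 1,"x": -12,"y": 0,"z": 0,"spin": 0},{"gripper": 1,"x": -12,"y": 0,"z": 0,"spin": 0},{"gripper": 1,"x": -12,"y": 0,"z": 0,"spin": 0},{"gripper": 1,"x": -12,"y": 0,"z": 0,"spin": 0},{"gripper": 1,"x": -12,"y": 0,"z": 0,"spin": 0},{"gripper": 1,"x": 0,"y": 0,"z": 0,"spin": 0}]}}

```text
time: 12.4
eef_pos: [0.4719, -0.2054, 0.1552]
tcp_rot: [0.176, 0.984, -0.0, 0.001]
contact_force: [0.4, 0.2, -3.0]
opening: 0.143
finger_force: 107.4
```

```bash
cat > m5.py <<'E'
from h import *
np.set_printoptions(precision=4,suppress=True)
a=np.array([np.cos(np.radians(-20.06)),np.sin(np.radians(-20.06))]); b=np.array([-a[1],a[0]]); o=np.array([.6760,-.2788])
s=get_state(); M=T(); d=s['eef_pos'][:2]-o; print('t',s['time'],'TCP in rack',d@a,d@b,s['eef_pos'][2],'yaw',np.degrees(np.arctan2(M[1,0],M[0,0])),s['contact_force'],s['wrist_torque'],s['opening'])
print(M.round(4)[:3,:3])
E
python3 m5.py
```

```text
t 12.4 TCP in rack -0.21693089239972727 -0.0010960060380607686 0.1552044682230392 yaw 159.76124560686878 [ 0.3603  0.2044 -2.9867] [0.1191 0.2762 0.0207] 0.1426275057002341
[[-0.9383  0.3459  0.001 ]
 [ 0.3459  0.9383 -0.0006]
 [-0.0011 -0.0002 -1.    ]]
```

{"method": "step_arm", "body": {"commands": [{"gripper": 1,"x": -12,"y": 0,"z": 0,"spin": 0},{"gripper": 1,"x": -12,"y": 0,"z": 0,"spin": 0},{"gripper": 1,"x": -12,"y": 0,"z": 0,"spin": 0},{"gripper": 1,"x": -12,"y": 0,"z": 0,"spin": 0},{"gripper": 1,"x": -12,"y": 0,"z": 0,"spin": 0},{"gripper": 1,"x": -6,"y": 0,"z": 0,"spin": 0},{"gripper": 1,"x": 0,"y": 0,"z": 3,"spin": 0},{"gripper": 1,"x": 0,"y": 0,"z": 3,"spin": 0},{"gripper": 1,"x": 0,"y": 0,"z": 1,"spin": 0},{"gripper": 1,"x": 0,"y": 0,"z": 0,"spin": 0}]}}

```text
time: 13.4
eef_pos: [0.5319, -0.2273, 0.1479]
tcp_rot: [0.176, 0.984, 0.0, -0.0]
contact_force: [1.1, 0.4, -2.1]
opening: 0.145
finger_force: 107.6
```

```bash
python3 m5.py
```

```text
t 13.4 TCP in rack -0.15298999613997508 -0.0010264326179783194 0.14786965694180224 yaw 159.7517264426625 [ 1.1029  0.3611 -2.0931] [0.0664 0.1871 0.0219] 0.14511670298492632
[[-0.9382  0.3461 -0.0003]
 [ 0.3461  0.9382  0.0002]
 [ 0.0003  0.0001 -1.    ]]
```

{"method": "step_arm", "body": {"commands": [{"gripper": 1,"x": 0,"y": 0,"z": 1,"spin": 0},{"gripper": 0,"x": 0,"y": 0,"z": 0,"spin": 0},{"gripper": 0,"x": 0,"y": 0,"z": 0,"spin": 0},{"gripper": 0,"x": 0,"y": 0,"z": 0,"spin": 0},{"gripper": 0,"x": 0,"y": 0,"z": 0,"spin": 0},{"gripper": 0,"x": 10,"y": 0,"z": 0,"spin": 0},{"gripper": 0,"x": 15,"y": 0,"z": 0,"spin": 0},{"gripper": 0,"x": 15,"y": 0,"z": 0,"spin": 0},{"gripper": 1,"x": 6,"y": 0,"z": 0,"spin": 0},{"gripper": 1,"x": 0,"y": 0,"z": 0,"spin": 0}], "force": 40}}

```text
time: 14.4
eef_pos: [0.4884, -0.2112, 0.1469]
tcp_rot: [0.176, 0.984, 0.0, -0.0]
contact_force: [-0.3, -0.3, 0.6]
opening: 0.169
finger_force: 0.0
```

```bash
python3 m5.py
python3 - <<'E'
from h import *
c=shot('wrist'); save(c,'pics/w6.png')
E
```

```text
t 14.4 TCP in rack -0.199428532690773 -0.0008603496593084501 0.14690749983550044 yaw 159.7366188119397 [-0.3433 -0.2908  0.6015] [0.0234 0.0271 0.0313] 0.1690898480439477
[[-0.9381  0.3463 -0.0001]
 [ 0.3463  0.9381  0.0001]
 [ 0.0001  0.0001 -1.    ]]
```

View pics/w6.png

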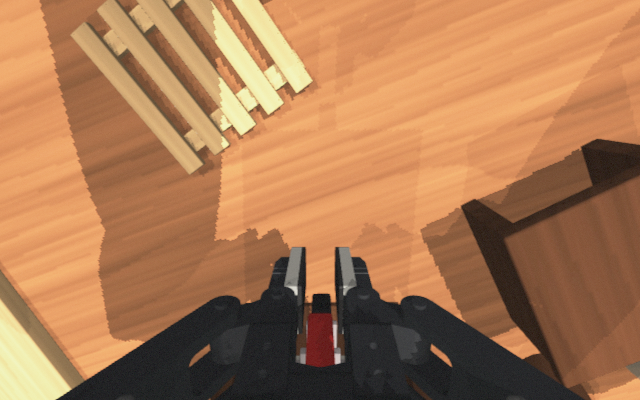

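The handle stands free between the pads at (320,340), with the black handle end below it at (321,300). Next I'll close the gripper and push the handle's end.

{"method": "step_arm", "body": {"commands": [{"gripper": 1,"x": 0,"y": 0,"z": 0,"spin": 0},{"gripper": 1,"x": -2,"y": 0,"z": 0,"spin": 0},{"gripper": 1,"x": -8,"y": 0,"z": 0,"spin": 0},{"gripper": 1,"x": -8,"y": 0,"z": 0,"spin": 0},{"gripper": 1,"x": -8,"y": 0,"z": 0,"spin": 0},{"gripper": 1,"x": -8,"y": 0,"z": 0,"spin": 0},{"gripper": 1,"x": -6,"y": 0,"z": 0,"spin": 0},{"gripper": 1,"x": -6,"y": 0,"z": 0,"spin": 0},{"gripper": 1,"x": -4,"y": 0,"z": 0,"spin": 0},{"gripper": 1,"x": -2,"y": 0,"z": 0,"spin": 0}]}}

```text
time: 15.45
eef_pos: [0.5376, -0.2295, 0.1468]
tcp_rot: [0.176, 0.984, 0.0, -0.001]
contact_force: [-7.5, 2.1, 5.3]
opening: -0.002
finger_force: 4.1
```

```bash
python3 m5.py
```

```text
t 15.45 TCP in rack -0.14693012987598908 -0.0011415710296543225 0.1468381107982566 yaw 159.76252626607405 [-7.5418  2.0829  5.2584] [ 0.2902  1.1044 -0.0121] -0.0018395994335321298
[[-0.9383  0.3459 -0.0023]
 [ 0.3459  0.9383  0.0009]
 [ 0.0025  0.     -1.    ]]
```

{"method": "step_arm", "body": {"commands": [{"gripper": 1,"x": -1,"y": 0,"z": 0,"spin": 0},{"gripper": 1,"x": -1,"y": 0,"z": 0,"spin": 0},{"gripper": 1,"x": 0,"y": 0,"z": 0,"spin": 0},{"gripper": 1,"x": 0,"y": 0,"z": 0,"spin": 0},{"gripper": 1,"x": 0,"y": 0,"z": 0,"spin": 0},{"gripper": 1,"x": 0,"y": 0,"z": 0,"spin": 0},{"gripper": 1,"x": 0,"y": 0,"z": 0,"spin": 0},{"gripper": 1,"x": 0,"y": 0,"z": 0,"spin": 0},{"gripper": 1,"x": 0,"y": 0,"z": 0,"spin": 0},{"gripper": 1,"x": 0,"y": 0,"z": 0,"spin": 0}]}}

```text
time: 16.45
eef_pos: [0.5376, -0.2295, 0.1469]
tcp_rot: [0.176, 0.984, 0.001, -0.004]
contact_force: [-9.8, 3.3, 6.8]
opening: -0.002
finger_force: 5.2
```

```bash
python3 m5.py
```

```text
t 16.45 TCP in rack -0.1469652330261653 -0.0011449672915162335 0.14687551135610055 yaw 159.77721771435932 [-9.8026  3.2739  6.8189] [ 0.4161  1.37   -0.0927] -0.0023849985078291678
[[-0.9383  0.3457 -0.0067]
 [ 0.3457  0.9384  0.0025]
 [ 0.0071  0.     -1.    ]]
```

{"method": "step_arm", "body": {"commands": [{"gripper": 1,"x": 5,"y": 0,"z": 0,"spin": 0},{"gripper": 1,"x": 15,"y": 0,"z": 0,"spin": 0},{"gripper": 1,"x": 20,"y": 0,"z": 0,"spin": 0},{"gripper": 1,"x": 20,"y": 0,"z": 0,"spin": 0},{"gripper": 1,"x": 5,"y": 0,"z": -20,"spin": 0},{"gripper": 1,"x": 0,"y": 0,"z": -40,"spin": 0},{"gripper": 1,"x": 0,"y": 0,"z": -40,"spin": 0},{"gripper": 1,"x": 0,"y": 40,"z": -20,"spin": 0},{"gripper": 1,"x": 0,"y": 45,"z": 0,"spin": 0},{"gripper": 1,"x": 0,"y": 45,"z": 0,"spin": 0}]}}

```text
time: 17.45
eef_pos: [0.5252, -0.0851, 0.2688]
tcp_rot: [0.177, 0.984, -0.0, 0.003]
contact_force: [1.4, -0.5, -1.4]
opening: 0.002
finger_force: 0.0
```

```bash
python3 m5.py
python3 - <<'E'
from h import *
import pickle
a=np.array([np.cos(np.radians(-20.06)),np.sin(np.radians(-20.06))]); b=np.array([-a[1],a[0]]); o=np.array([.6760,-.2788])
for n in('top','wrist'):
    c=shot(n); pickle.dump(c,open(n+'6.pkl','wb')); W=cloud(c); hsv=cv2.cvtColor(c['color'],cv2.COLOR_RGB2HSV)
    X=(W[...,:2]-o)@a; Y=(W[...,:2]-o)@b; Z=W[...,2]
    red=((hsv[...,0]<8)|(hsv[...,0]>172))&(hsv[...,1]>130)&(X>-.18)&(X<-.09)&(abs(Y)<.03)&(Z>.11)
    k=red&(Z>.158); print(n,red.sum(),k.sum())
    if k.sum()>5: print('X',np.percentile(X[k],[2,50,98]),'Y',np.percentile(Y[k],[2,50,98]),'Z',np.percentile(Z[k],[5,50,95]),cv2.minAreaRect(np.stack([X[k],Y[k]],1).astype(np.float32)*1000))
    if n=='top':
        cv2.imwrite('pics/t6.png',cv2.resize(c['color'][60:300,380:580,::-1],None,fx=2.5,fy=2.5))
        # rim of deck in front of the roof
        m=(X<-.055)&(X>-.09)&(abs(Y)<.075)&(Z>.11)&(Z<.15); print(m.sum(), np.percentile(X[m],[1,5]) if m.sum() else '')
E
```

```text
t 17.45 TCP in rack -0.20804813444361037 0.13024737975702363 0.2687647823884737 yaw 159.65152808921474 [ 1.3933 -0.4836 -1.3718] [-0.0363 -0.0161 -0.0242] 0.0024162417878218004
[[-0.9376  0.3477  0.0058]
 [ 0.3477  0.9376 -0.0016]
 [-0.006   0.0006 -1.    ]]
top 122 99
X [-0.13500078 -0.12182936 -0.10768665] Y [-0.00709412 -0.00010459  0.00609363] Z [0.1616301  0.16548754 0.16850499] ((-121.4671401977539, -0.5317153930664062), (28.800336837768555, 13.783880233764648), 1.4170148372650146)
338 [-0.08930468 -0.08667624]
wrist 1482 669
X [-0.13568788 -0.12344424 -0.10758371] Y [-0.00811915  0.00011646  0.00507179] Z [0.15940759 0.16601025 0.16731852] ((-121.38026428222656, -1.8811311721801758), (14.67765998840332, 29.663280487060547), 88.94347381591797)
```

View pics/t6.png

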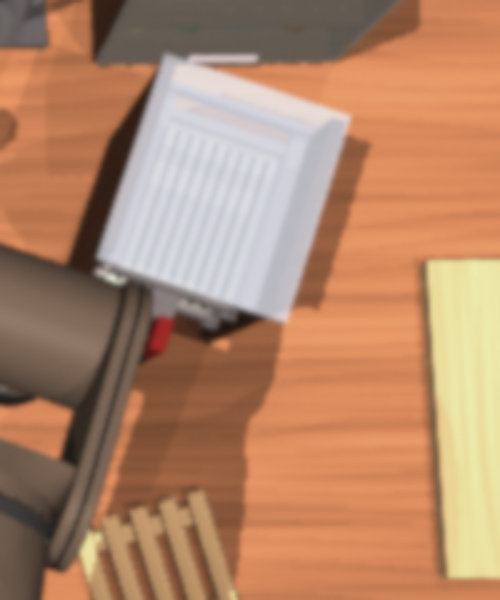

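Home: the handle top is at rack x −121 mm, y −0.5 mm, z 166 mm (red at (160,335) in the crop). Next is the lever.

```bash
cat > lever.py <<'E'
from h import *
import pickle
np.set_printoptions(precision=4,suppress=True)
P=np.load('panel.npz');n,rt,u3,cen=[P[k] for k in('n','rt','u3','cen')]
c=pickle.load(open('w3.pkl','rb')); W=cloud(c); hsv=cv2.cvtColor(c['color'],cv2.COLOR_RGB2HSV)
k=((hsv[...,0]<8)|(hsv[...,0]>172))&(hsv[...,1]>130)&np.isfinite(W[...,0]); k[:,:520]=0; k[:270]=0; k[320:]=0; k[:,565:]=0
q=W[k]; q=q[np.linalg.norm(q-np.median(q,0),axis=1)<.02]
from scipy.optimize import least_squares
s=least_squares(lambda x:np.linalg.norm(q-x,axis=1)-.013,q.mean(0)-[0,0,.01],loss='soft_l1',f_scale=.001).x
e=s-cen; print('ball',s,len(q),'r,u,h',e@rt,e@u3,e@n)
piv=s-.08*(np.sin(-.5)*u3+np.cos(.5)*n); up=np.r_[u3[:2]/np.linalg.norm(u3[:2]),0]
B=lambda f,clr: piv+.08*(np.sin(f)*u3+np.cos(f)*n)-(.024+clr)*up
M=T(); y0=np.degrees(np.arctan2(M[1,0],M[0,0])); yt=np.degrees(np.arctan2(-up[1],-up[0]))%360; print(y0,yt)
A=B(-.5,.02)
a=lin(M[:3,3],A+[0,0,.07],10); print('A',A); w=[(a[i],y0+(yt-y0)*min((i+1)/8,1)) for i in range(10)]
w+=[(z,yt) for z in lin(A+[0,0,.07],A,6)]+[(z,yt) for z in lin(A,B(-.5,0),4)]
w+=[(B(f,0),yt) for f in np.linspace(-.4,.5,10)]+[(B(.5,-.002),yt),(B(.5,-.004),yt)]
rows(w)
E
python3 lever.py
```

```text
ball [0.5609 0.1861 0.1574] 688 r,u,h 0.12670296352050323 -0.04767599131428134 0.09144701287757158
160.0627705209751 208.85606784978648
A [0.5224 0.1649 0.1574]
[9, 23, 4] -6.0
[6, 24, 4] -6.0
[4, 24, 4] -6.5
[0, 25, 4] -6.0
[-1, 25, 4] -6.0
[-4, 24, 4] -6.0
[-7, 24, 4] -6.0
[-9, 22, 4] -6.5
[-12, 22, 4] 0.0
[-12, 22, 4] 0.0
[0, 0, 12] 0.0
[0, 0, 11] 0.0
[0, 0, 12] 0.0
[0, 0, 12] 0.0
[0, 0, 11] 0.0
[0, 0, 12] 0.0
[-5, 0, 0] 0.0
[-5, 0, 0] 0.0
[-5, 0, 0] 0.0
[-5, 0, 0] 0.0
[-5, 0, -6] 0.0
[-5, 0, -6] 0.0
[-7, 0, -5] 0.0
[-6, 0, -4] 0.0
[-7, 0, -4] 0.0
[-8, 0, -3] 0.0
[-7, 0, -2] 0.0
[-8, 0, -2] 0.0
[-8, -1, 0] 0.0
[-8, 0, 0] 0.0
[-2, 0, 0] 0.0
[-2, 0, 0] 0.0
```

{"method": "step_arm", "body": {"commands": [{"gripper": 1,"x": 9,"y": 23,"z": 4,"spin": -6},{"gripper": 1,"x": 6,"y": 24,"z": 4,"spin": -6},{"gripper": 1,"x": 4,"y": 24,"z": 4,"spin": -6.5},{"gripper": 1,"x": 0,"y": 25,"z": 4,"spin": -6},{"gripper": 1,"x": -1,"y": 25,"z": 4,"spin": -6},{"gripper": 1,"x": -4,"y": 24,"z": 4,"spin": -6},{"gripper": 1,"x": -7,"y": 24,"z": 4,"spin": -6},{"gripper": 1,"x": -9,"y": 22,"z": 4,"spin": -6.5},{"gripper": 1,"x": -12,"y": 22,"z": 4,"spin": 0},{"gripper": 1,"x": -12,"y": 22,"z": 4,"spin": 0}]}}

```text
time: 18.55
eef_pos: [0.5229, 0.1616, 0.2267]
tcp_rot: [-0.248, 0.969, -0.0, 0.001]
contact_force: [-0.1, -0.2, -0.8]
opening: -0.003
finger_force: 0.0
```

{"method": "step_arm", "body": {"commands": [{"gripper": 1,"x": 0,"y": 0,"z": 12,"spin": 0},{"gripper": 1,"x": 0,"y": 0,"z": 11,"spin": 0},{"gripper": 1,"x": 0,"y": 0,"z": 12,"spin": 0},{"gripper": 1,"x": 0,"y": 0,"z": 12,"spin": 0},{"gripper": 1,"x": 0,"y": 0,"z": 11,"spin": 0},{"gripper": 1,"x": 0,"y": 0,"z": 12,"spin": 0},{"gripper": 1,"x": -5,"y": 0,"z": 0,"spin": 0},{"gripper": 1,"x": -5,"y": 0,"z": 0,"spin": 0},{"gripper": 1,"x": -5,"y": 0,"z": 0,"spin": 0},{"gripper": 1,"x": -5,"y": 0,"z": 0,"spin": 0}]}}

```text
time: 19.55
eef_pos: [0.541, 0.1712, 0.1578]
tcp_rot: [-0.248, 0.969, -0.0, 0.001]
contact_force: [0.2, -0.1, -0.1]
opening: 0.0
finger_force: 0.0
```

Run:
```python
from h import *
s=get_state();print(s['time'],s['eef_pos'],s['contact_force']);M=T();print(np.degrees(np.arctan2(M[1,0],M[0,0])))
tell([[.5399,.1745,.1574]])
```

```text
19.55 [0.54095081 0.1711741  0.15783612] [ 0.2007649  -0.14758329 -0.09624013]
-151.24204708550235
step [-0.7  3.4  0.4]
```

Shifting 3 mm sideways to centre on the ball, then pushing.

{"method": "step_arm", "body": {"commands": [{"gripper": 1,"x": -5,"y": 3,"z": -6,"spin": 0},{"gripper": 1,"x": -5,"y": 0,"z": -6,"spin": 0},{"gripper": 1,"x": -7,"y": 0,"z": -5,"spin": 0},{"gripper": 1,"x": -6,"y": 0,"z": -4,"spin": 0},{"gripper": 1,"x": -7,"y": 0,"z": -4,"spin": 0},{"gripper": 1,"x": -8,"y": 0,"z": -3,"spin": 0},{"gripper": 1,"x": -7,"y": 0,"z": -2,"spin": 0},{"gripper": 1,"x": -8,"y": 0,"z": -2,"spin": 0},{"gripper": 1,"x": -8,"y": 0,"z": 0,"spin": 0},{"gripper": 1,"x": -8,"y": 0,"z": 0,"spin": 0}]}}

```text
time: 20.55
eef_pos: [0.5996, 0.207, 0.1886]
tcp_rot: [-0.248, 0.969, 0.0, 0.0]
contact_force: [-0.7, 0.4, 0.5]
opening: 0.003
finger_force: 0.5
```

{"method": "step_arm", "body": {"commands": [{"gripper": 1,"x": -2,"y": 0,"z": 0,"spin": 0},{"gripper": 1,"x": -2,"y": 0,"z": 0,"spin": 0},{"gripper": 1,"x": 0,"y": 0,"z": 0,"spin": 0},{"gripper": 1,"x": 0,"y": 0,"z": 0,"spin": 0},{"gripper": 1,"x": 0,"y": 0,"z": 0,"spin": 0},{"gripper": 1,"x": 0,"y": 0,"z": 0,"spin": 0},{"gripper": 1,"x": 0,"y": 0,"z": 0,"spin": 0},{"gripper": 1,"x": 0,"y": 0,"z": 0,"spin": 0},{"gripper": 1,"x": 0,"y": 0,"z": 0,"spin": 0},{"gripper": 1,"x": 0,"y": 0,"z": 0,"spin": 0}]}}

```text
time: 21.55
eef_pos: [0.601, 0.2078, 0.1886]
tcp_rot: [-0.248, 0.969, -0.0, -0.003]
contact_force: [-5.5, -3.3, 2.9]
opening: 0.002
finger_force: 3.1
```

{"method": "step_arm", "body": {"commands": [{"gripper": 1,"x": 10,"y": 0,"z": 0,"spin": 0},{"gripper": 1,"x": 20,"y": 0,"z": 0,"spin": 0},{"gripper": 1,"x": 20,"y": 0,"z": -20,"spin": 0},{"gripper": 1,"x": 40,"y": 0,"z": -30,"spin": 0},{"gripper": 1,"x": 40,"y": 0,"z": -20,"spin": 0},{"gripper": 1,"x": 30,"y": 0,"z": -20,"spin": 0},{"gripper": 1,"x": 0,"y": 0,"z": 0,"spin": 0},{"gripper": 1,"x": 0,"y": 0,"z": 0,"spin": 0},{"gripper": 1,"x": 0,"y": 0,"z": 0,"spin": 0},{"gripper": 1,"x": 0,"y": 0,"z": 0,"spin": 0}]}}

```text
time: 22.55
eef_pos: [0.4623, 0.1318, 0.2776]
tcp_rot: [-0.248, 0.969, 0.0, -0.001]
contact_force: [-0.7, -0.3, 0.6]
opening: -0.002
finger_force: 0.0
```

```bash
python3 chk.py
python3 - <<'E'
from h import *
P=np.load('panel.npz');n,rt,u3,cen=[P[k] for k in('n','rt','u3','cen')]
c=shot('top'); save(c,'pics/t9.png'); W=cloud(c); hsv=cv2.cvtColor(c['color'],cv2.COLOR_RGB2HSV)
red=((hsv[...,0]<8)|(hsv[...,0]>172))&(hsv[...,1]>150)&(hsv[...,2]>90)
D=W-cen; k=red&(abs(D@rt-.127)<.02)&(D@n>.07)&(D@n<.12); s=D[k].mean(0)-[0,0,.01]; print('ball u,h',k.sum(),s@u3,s@n,'angle',np.arctan2(s@u3+.0093,s@n-.022)+.5)
a=np.array([np.cos(np.radians(-20.06)),np.sin(np.radians(-20.06))]); b=np.array([-a[1],a[0]]); o=np.array([.6760,-.2788])
X=(W[...,:2]-o)@a; Y=(W[...,:2]-o)@b; k=red&(abs(X+.12)<.03)&(abs(Y)<.02)&(W[...,2]>.158); print('tray',k.sum(),X[k].mean(),Y[k].mean(),W[k][:,2].mean())
E
```

```text
dial 53 0.028344732437931418 0.0005649197563592076 0.01992498816098515 0.03849543445249334
((0.5417308807373047, 0.20792770385742188), (16.473857879638672, 69.5469970703125), 0.2981727123260498)
22.6 [0.46231337 0.13182887 0.27755484] [ 6.62494297e-02 -1.78121214e-01  2.00226417e+00  1.49525539e-04
  1.31976354e+00 -2.00671136e+00]
yaw -151.2301688638516
ball u,h 92 0.025686809664973515 0.09131698793666215 angle 0.9674295770444632
tray 96 -0.12217112150686825 -0.0004941560429699127 0.1650621666173324
```

View pics/t9.png

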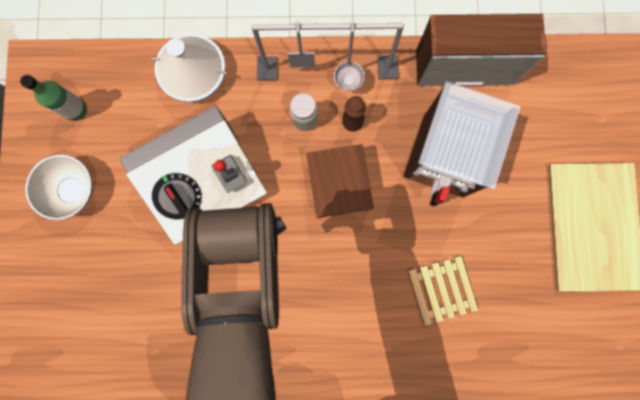

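The final top view shows all three steps done:
- **Dial:** the red line at (172,190) points to the green tick.
- **Lever:** the ball is over up the slope at (219,166).
- **Tray:** the red handle is at the rack front at (443,195).

The jar, mill and trivet have not moved, and the arm is clear.

```bash
python3 -c "
from plant import *
print(sign_off())"
```

```text
the job is handed in; nothing more can be done
None
```

I handed the job in at about 23 s of the 56 s allowed, with the dial at its zero stop, the red-handled tray home on the middle rails and released, and the fan lever right over; no verdict came back.

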